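Load a gear blank and hold the bayonet collar home

TASK

Set the brass gear blank hub up in the round pocket on top of the clamping fixture, then fit the blue knurled collar over it: lower it until it rests on the hidden pins, turn it until its keyways drop over them, and push it straight down against the spring until it is fully home. Finish still gripping the collar and keeping it pushed fully home, for it springs up if let go. Leave the tool holder, the gear and the ring gauge standing where they are.

Things in the scene. Friction and masses are not known exactly. Their poses are not given: they have to be found in the camera images.
- blank_center (a point): Brass gear blank, loose, about 60 g, standing hub up on the bench: round flange 27 mm in diameter, 8 mm thick (2 mm chamfer at its foot), with a round hub 13 mm in diameter and 22 mm high on top; 30 mm high in all. Point on its axis 15 mm above its underside; z up. Grasp it by the hub. It starts on one side of the fixture, the collar on the other; the sides swap.
- collar_center (a point): Blue knurled collar, loose, about 160 g, right way up on the bench: outer diameter 56, height 36, bore 38.4 mm; a 4 mm lip at the top leaves a 22 mm hole for the hub. Point on its axis 18 mm above its underside; z up. In the bore are three keyways 120 degrees apart, open at the foot only, 9 mm wide, 18 mm high. Nothing outside shows where they lie.
- fixture: Clamping fixture fixed on the bench, its place varies. Origin in the middle of its underside, on the bench; z up. Round steel plate 110 mm in diameter, 16 mm high; on its axis an upright aluminium spigot 36 mm in diameter, chamfered, top 53 mm above the bench. The yaw of this frame says nothing of where the pins point.
- pocket (a point): Centre of the floor of the round pocket in the spigot's top, on the fixture's axis, 44 mm above the bench; z up. Pocket 29.5 mm in diameter, 9 mm deep. With the blank seated its underside is here, its flange just below the rim and its hub top 74 mm above the bench.
- pins (a point): Point on the fixture's axis level with the top of the pins, 36 mm above the bench. Three pins 120 degrees apart, 4 mm thick, stand out 4 mm from the spigot, at an angle that varies and is not given. An unaligned collar rests on them, underside at 36 mm; within about 5 degrees of alignment it drops if let or pushed down, so at most 120 degrees of turning, either way, finds it.
- sleeve (a joint): Brass spring sleeve around the spigot's foot, below the pins, 52 mm in diameter. 0 = up (top 30 mm above the bench), 0.008 m = on its stop (top 22 mm above the bench). A keyed collar meets it with its underside at 30 mm and is fully home at 22 mm. It pushes up with 4.5 N at 0 and 8.5 N at 0.008, more than the collar's weight.
- toolholder: Bystander: steel taper tool holder standing on the bench, 60 mm in diameter, 96 mm high, 0.7 kg; origin at its underside. Leave it.
- gear: Bystander: steel gear with a hub lying flat, 62 mm in diameter, 26 mm high; origin at its underside. Leave it.
- ring_gauge: Bystander: dark steel ring gauge lying flat, 54 mm in diameter with a 30 mm hole, 18 mm high; origin at its underside. Leave it.
Not all that is in view belongs to the job. What is shaped like the fixture but green or purple is not meant.

How it is judged:
By the outcome, as a careful person would: the job done as asked, in the order asked, and still so for the second after the job is handed in, while the arm keeps its last pose, push and grip.
It also fails if it takes over 72 s, if anything falls off the work surface, if the arm or the gripper's body presses on something with over 40 N, if the wrist force passes 120 N, or if a joint passes its speed limit or range.

ROBOT

A 7-joint arm with a two-finger parallel gripper is mounted at the origin on the work surface. World frame = base frame: x ahead of the robot, y to its left, z up, the work surface at z = 0. Lengths are in mm, angles in rad, forces in N, time in s.
With the tool pointing down it reaches from about 400 to 875 mm from the base axis. Payload 4.4 kg.
Tool frame: the origin (TCP) lies midway between the tips of the shut fingers; the grasp point (between the pads) lies 19 mm behind it; z points along the fingers, y is the direction in which the jaws open and shut (so a half turn about z gives the same grasp; the last joint's range is limited). The gripper opens to 85 mm and grips with 20 to 120 N. Pads are 22 mm wide; open, the fingers measure 114 mm over their backs; the gripper's body (76 mm by 85 mm) begins 54 mm behind the grasp point. The pads swing forward as they close: fully open they stand 13 mm farther back than shut.
Start: joints at [-1.304, 0.628, 0.038, 1.517, -0.027, 0.996, -0.02], TCP at [212.325, 614.358, 231.313] pointing down, gripper open.
Joint ranges: [-3.06, 3.06], [-0.37, 2.12], [-1.25, 1.32], [0.18, 2.47], [-1.1, 4.24], [0.23, 1.98], [-2.94, 2.94]. Speed limits (rad/s): [2.57, 2.57, 3.14, 3.14, 3.14, 3.14, 3.14].

INTERFACE

Orientations are given as [roll, pitch, yaw] about the fixed x, y, z axes, in that order (R = Rz(yaw) Ry(pitch) Rx(roll)).
In Python, from cell import ctrl, vision gives the robot as it stands.
- The arm moves only by the tool play_rows, never from a script. Its arguments are lists of equal length, an entry for each row: "slide": the shift along the tool's x, y, z in mm, a list of three; "turn": the turn about the tool's z in rad; "fingers": the opening, from 0 (shut) to 1 (fully open). A call has 1 to 5 rows; each row is the pose to reach, as a shift and turn from the pose measured when the call began, along the tool's axes at that moment; what a row does not reach only later rows make up. A row lasts 1/8 s, in which the tool goes at most 62.5 mm and 10.7 degrees, less where a joint would pass 70% of its speed; a pose out of reach is approached as far as the arm can. A call with a gripper value outside its range is refused whole. The fingers move at their own pace and stop on an object; the grip force is fixed at half the most. Time passes only in rows, so rows that repeat a pose let the fingers close. It gives the time, the measured TCP pose, the force and the opening at its end, in the units of the state.
- ctrl.read_state(): the state, without advancing time (a new reading comes with each control period).
- vision.get_image(name): name is "side" or "top"; returns (picture, depth): 480x640x3 uint8, blue, green, red; 480x640 float32, mm along the optical axis (not along the pixel's ray), 0 where there is no reading.
- vision.camera_params(name): a dict with "fx", "fy", "cx", "cy" (pixels), "position" and "rotation" of the camera in the world. Camera axes: x right, y up, looking along -z (the intrinsics and any distortion apply to the point x, -y, -z); pixel columns grow to the right and rows downward; lengths in mm; the calibration is good to about 2 mm. A picture is of the moment at which its call begins. camera_params takes no time and is no camera call.
- ctrl.finish_job(): hands the job in, once; it reports no verdict.
The state is a dict: "clock": time; "qpos": joint angles; "qd": joint speeds; "tau": joint torques, N m; "eef_pos": TCP position; "tool_rot": TCP orientation; "force": force on the tool from outside, world axes, zero at the start; "torque": the same for the moment, N m; "width": finger opening in mm.
Only numpy, scipy, OpenCV 4.12 (cv2) and the standard library are available. Lean on these libraries where they do the work, as an engineer would, in place of code of your own. Each camera call takes 0.05 s, during which the arm holds its last target.

## Working session

There is one attempt and no reset: what is moved stays moved. The work goes in short steps, Python scripts to look and compute and a tool call to move; the robot and the scene stay as the last step left them, time stands still between calls to the robot, and variables do not carry over. Pictures are saved under pics/ and viewed, and the job is handed in when it is done.

Besides the shell and the picture viewer there is one more tool, called after "Request:" in YAML: its name, and indented under it one key for each argument. play_rows: Moves the arm, as the interface text tells. Its arguments: {"type":"object","properties":{"slide":{"type":"array"},"turn":{"type":"array"},"fingers":{"type":"array"}},"required":["slide","turn","fingers"]}

```bash
mkdir -p pics; ls; cat > h.py <<'E'
import numpy as np, cv2
from cell import ctrl, vision
E
python3 - <<'E'
from h import *
np.set_printoptions(precision=3,suppress=True)
s=ctrl.read_state(); print(s)
for n in("side","top"):
    p=vision.camera_params(n); print(n,p)
    im,d=vision.get_image(n); cv2.imwrite(f"pics/{n}0.png",im); np.save(f"pics/{n}0.npy",d)
E
```

```text
pics
{'clock': 0.0, 'qpos': array([-1.304,  0.629,  0.038,  1.518, -0.027,  0.996, -0.02 ]), 'qd': array([-0.   , -0.   , -0.001, -0.   ,  0.   ,  0.   , -0.001]), 'tau': array([ -0.001, -56.339,   1.226, -19.345,   0.011,   0.01 ,  -0.   ]), 'eef_pos': array([212.12 , 613.756, 230.385]), 'tool_rot': array([-3.14 ,  0.   ,  2.809]), 'force': array([-0.39 , -0.898, -0.687]), 'torque': array([-0.023, -0.042,  0.029]), 'width': 85.76184351795588}
side {'fx': 611.873950939884, 'fy': 611.873950939884, 'cx': 309.65547778288226, 'cy': 246.16086844734997, 'position': array([317.926, 662.579, 748.118]), 'rotation': array([ 0.8  ,  0.015, -2.751])}
top {'fx': 577.6258368096906, 'fy': 577.6258368096906, 'cx': 324.64362255082733, 'cy': 232.4843401453433, 'position': array([ 442.895,   -4.45 , 1096.384]), 'rotation': array([ 0.113, -0.008, -1.595])}
```

View pics/side0.png

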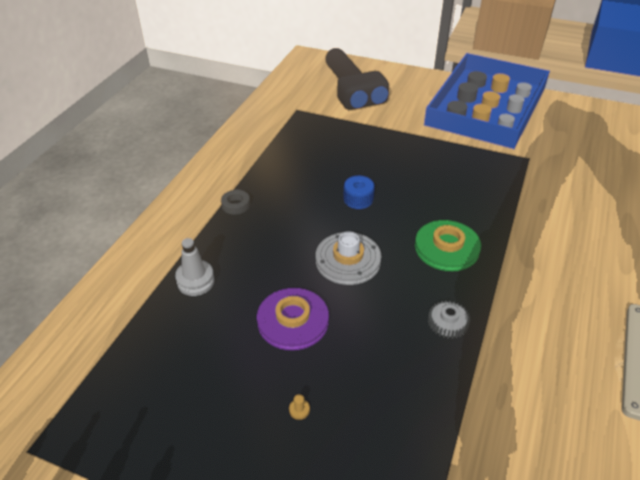

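View pics/top0.png

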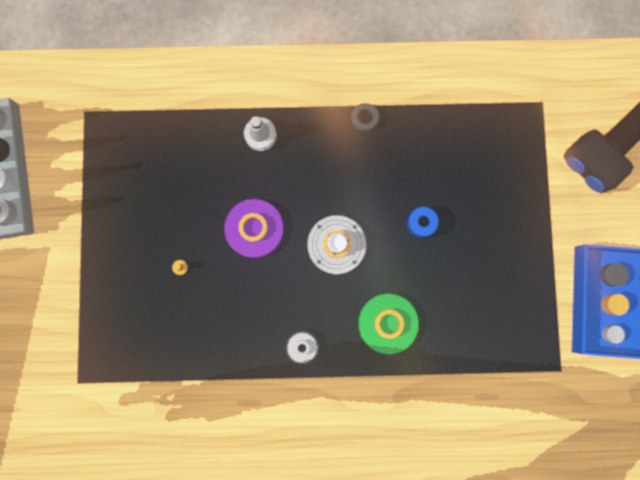

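The side picture shows the blank at (299,407), collar (359,191) and the grey steel fixture with silver spigot at (348,255). Purple (293,316) and green (448,243) are decoys. In the top view the same things are the blank (180,267), collar (423,221) and fixture (337,244). I'll enlarge crops to confirm.

```bash
cat >> h.py <<'E'
from scipy.spatial.transform import Rotation as R
np.set_printoptions(precision=2,suppress=True)
def cam(n):
    p=vision.camera_params(n); return p,R.from_euler('xyz',p['rotation']).as_matrix()
def ray(n,u,v):
    p,M=cam(n); d=M@np.array([(u-p['cx'])/p['fx'],-(v-p['cy'])/p['fy'],-1.]); return np.array(p['position']),d
def onz(n,u,v,z):
    o,d=ray(n,u,v); return o+d*(z-o[2])/d[2]
def dep(n,u,v,D):
    o,d=ray(n,u,v); return o+d*D
def proj(n,P):
    p,M=cam(n); c=M.T@(np.array(P,float)-p['position']); return np.array([p['cx']+p['fx']*c[0]/-c[2],p['cy']-p['fy']*c[1]/-c[2]])
def tri(a,b):
    o1,d1=ray('side',*a);o2,d2=ray('top',*b)
    A=np.stack([d1,-d2],1);t=np.linalg.lstsq(A,o2-o1,rcond=None)[0]
    p,q=o1+d1*t[0],o2+d2*t[1]; return (p+q)/2,np.linalg.norm(p-q)
def crop(im,u,v,h=40,k=8):
    # grid lines each 10 px labelled
    c=im[v-h:v+h,u-h:u+h]; c=cv2.resize(c,None,fx=k,fy=k,interpolation=cv2.INTER_CUBIC)
    for i in range(-h,h):
        if (u+i)%10==0: cv2.putText(c,str(u+i),((i+h)*k,10),0,.35,(0,255,255),1);cv2.line(c,((i+h)*k+k//2,12),((i+h)*k+k//2,18),(0,255,255),1)
        if (v+i)%10==0: cv2.putText(c,str(v+i),(0,(i+h)*k+k//2),0,.35,(0,255,255),1);cv2.line(c,(24,(i+h)*k+k//2),(30,(i+h)*k+k//2),(0,255,255),1)
    return c
E
python3 - <<'E'
from h import *
s=cv2.imread("pics/side0.png");t=cv2.imread("pics/top0.png")
def m(im,l):return np.hstack([crop(im,u,v,24,8) for u,v in l])
a=cv2.resize(np.vstack([m(s,[(299,407),(359,191)]),m(s,[(348,250),(448,243)])]),(600,600)); 
cv2.imwrite("pics/c_s.png",np.vstack([m(s,[(299,407),(359,191)])])); cv2.imwrite("pics/c_t.png",m(t,[(180,267),(423,221)]))
cv2.imwrite("pics/c_f.png",np.hstack([crop(s,348,252,40,5),crop(t,337,244,40,5)][:2]))
E
```

```text
(no output)
```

View pics/c_s.png

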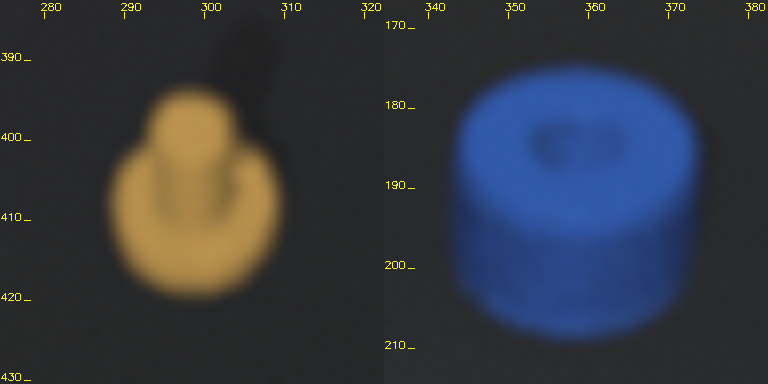

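View pics/c_t.png

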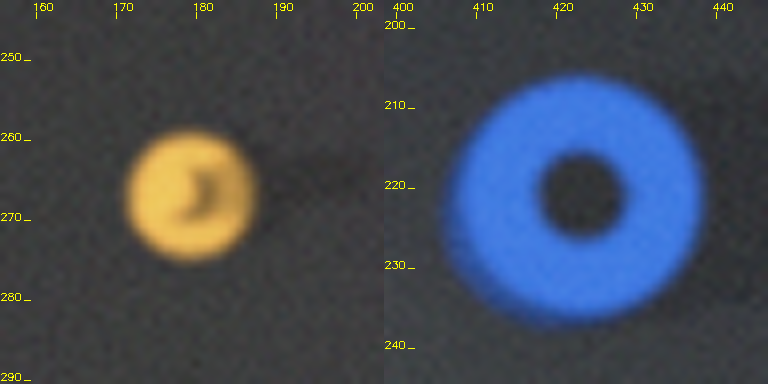

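View pics/c_f.png

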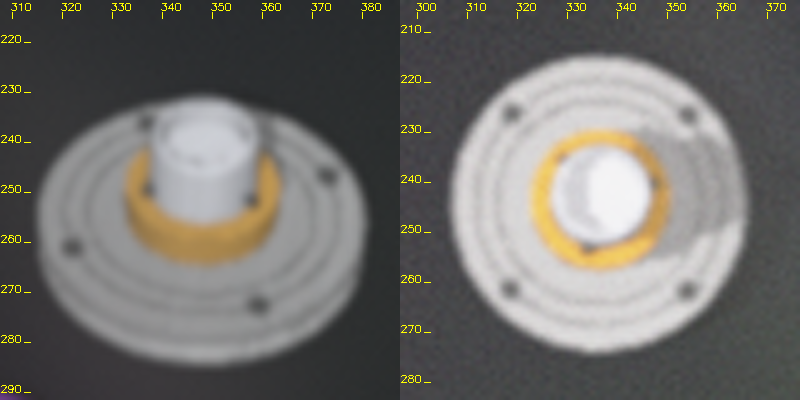

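Crops confirm: brass blank with hub on a flange (side hub top (298.5,398.5)), blue collar (top face centre (358.5,185) side, (423.3,221) top). The steel fixture has a silver spigot, and even its dark pins show in the top view at about (328,234.5), (348,239.5), (333,252.5). Next I'll triangulate and check by overlay.

```bash
cat > m.py <<'E'
from h import *
from scipy.optimize import least_squares
S=cv2.imread("pics/side0.png");T=cv2.imread("pics/top0.png")
def mask(im,kind,u,v,r):
    hsv=cv2.cvtColor(im,cv2.COLOR_BGR2HSV)
    if kind=='b': m=cv2.inRange(hsv,(100,110,60),(125,255,255))
    if kind=='y': m=cv2.inRange(hsv,(8,90,90),(32,255,255))
    if kind=='g': m=cv2.inRange(hsv,(0,0,95),(180,70,255))
    w=np.zeros_like(m); cv2.circle(w,(u,v),r,255,-1); return m&w
def sil(n,rings,x,y,sh=8):
    # silhouette mask (antialiased float) of a stack of circles, hull of adjacent pairs
    o=np.zeros((480,640),np.uint8)
    a=np.linspace(0,2*np.pi,73)
    C=[np.array([proj(n,(x+r*np.cos(t),y+r*np.sin(t),z)) for t in a],np.float32) for r,z in rings]
    for A,B in zip(C[:-1],C[1:]):
        h=cv2.convexHull(np.vstack([A,B])); cv2.fillPoly(o,[np.round(h*256).astype(np.int32)],255,cv2.LINE_AA,8)
    return o
E
python3 - <<'E'
from m import *
print("collar top",tri((358.5,185),(423.3,221)))
print("spigot top",tri((348,239),(336.6,242.3)))
print("blank hub top",tri((298.5,398.5),(178,267)))
sd=np.load("pics/side0.npy");td=np.load("pics/top0.npy")
for n,D,u,v in [('top',td,430,221),('top',td,415,221),('top',td,337,242),('top',td,315,250),('top',td,179,267),('side',sd,358,192),('side',sd,348,239),('side',sd,298,399),('side',sd,330,265)]:
    print(n,u,v,dep(n,u,v,D[v,u]))
obj={'collar':('b',[(28,0),(28,36)],(359,191,30),(423,221,25)),'blank':('y',[(11.5,0),(13.5,2),(13.5,8),(6.5,8),(6.5,30)],(299,407,30),(179,267,20))}
from scipy.ndimage import center_of_mass
for k,(kind,rings,a,b) in obj.items():
    res=[]
    for n,im,c in (('side',S,a),('top',T,b)):
        mk=mask(im,kind,*c); cm=np.array(center_of_mass(mk))[::-1]
        def f(q): return np.array(center_of_mass(sil(n,rings,*q).astype(float)))[::-1]-cm
        g0=onz(n,*cm,10)[:2]
        r=least_squares(f,g0,diff_step=3e-3); print(k,n,cm,r.x,r.cost,mk.astype(bool).sum(),(sil(n,rings,*r.x)>127).sum())
E
```

```text
collar top (array([ 583.03, -198.98,   33.01]), np.float64(4.850679260597452))
spigot top (array([545.47, -36.09,  51.06]), np.float64(5.272595793428289))
blank hub top (array([509.19, 257.57,  26.94]), np.float64(6.200514229301503))
top 430 221 [ 579.62 -210.85   38.79]
top 415 221 [ 580.81 -183.81   34.49]
top 337 242 [544.25 -37.71  42.49]
top 315 250 [532.83   3.13  14.23]
top 179 267 [505.91 253.91  30.89]
side 358 192 [ 579.18 -177.61   34.05]
side 348 239 [550.39 -42.64  44.13]
side 298 399 [511.43 261.5   31.22]
side 330 265 [566.52  -1.6   15.08]Traceback (most recent call last):
  File "<stdin>", line 16, in <module>
    return func(*args, **kwargs)
    result = trf(vector_fun.fun, vector_fun.jac, x0, f0, J0, lb, ub, ftol, xtol,
                 gtol, max_nfev, x_scale, loss_function, tr_solver,
                 tr_options.copy(), verbose, callback=callback_wrapped)
    return trf_no_bounds(
        fun, jac, x0, f0, J0, ftol, xtol, gtol, max_nfev, x_scale,
        loss_function, tr_solver, tr_options, verbose, callback=callback)
    f_new = fun(x_new)
    self._update_fun(
[... 156 characters left out ...]

                         ~~~~~~~~^^^
    return self.f(x, *self.args, **self.kwargs)
           ~~~~~~^^^^^^^^^^^^^^^^^^^^^^^^^^^^^^
  File "<stdin>", line 14, in f
  File "m.py", line 14, in sil
    C=[np.array([proj(n,(x+r*np.cos(t),y+r*np.sin(t),z)) for t in a],np.float32) for r,z in rings]
                 ~~~~^^^^^^^^^^^^^^^^^^^^^^^^^^^^^^^^^^^
  File "h.py", line 14, in proj
    p,M=cam(n); c=M.T@(np.array(P,float)-p['position']); return np.array([p['cx']+p['fx']*c[0]/-c[2],p['cy']-p['fy']*c[1]/-c[2]])
        ~~~^^^
  File "h.py", line 6, in cam
    p=vision.camera_params(n); return p,R.from_euler('xyz',p['rotation']).as_matrix()
ValueError: time passes only in moves, steps and waits
```

```bash
python3 - <<'E'
from h import *
import pickle
pickle.dump({n:vision.camera_params(n) for n in('side','top')},open('cam.pkl','wb'))
E
sed -i "s/    p=vision.camera_params(n); return p/    p=CP[n]; return p/; s/^np.set_printoptions.*/&\nimport pickle,os\nCP=pickle.load(open('cam.pkl','rb')) if os.path.exists('cam.pkl') else None/" h.py
cat > q.py <<'E'
from m import *
from scipy.ndimage import center_of_mass
obj={'collar':('b',[(28,0),(28,36)],(359,191,30),(423,221,25)),'blank':('y',[(11.5,0),(13.5,2),(13.5,8),(6.5,8),(6.5,30)],(299,407,30),(179,267,20)),
'fix':('g',[(55,0),(55,16),(26,16),(26,30),(18,30),(18,53)],(348,252,45),(337,244,38))}
for k,(kind,rings,a,b) in obj.items():
    for n,im,c in (('side',S,a),('top',T,b)):
        mk=mask(im,kind,*c)
        if k=='fix': mk=mk|mask(im,'y',*c)
        cn,_=cv2.findContours(mk,cv2.RETR_EXTERNAL,cv2.CHAIN_APPROX_NONE); mk[:]=0
        cv2.fillPoly(mk,[cv2.convexHull(max(cn,key=len))] if k!='blank' else [max(cn,key=len)],255)
        cm=np.array(center_of_mass(mk.astype(float)))[::-1]
        def f(q):
            s=sil(n,rings,*q)
            return np.array(center_of_mass(s.astype(float)))[::-1]-cm
        q=onz(n,*cm,10)[:2]
        for _ in range(6):
            e=f(q); p0=onz(n,*cm,10)[:2]; p1=onz(n,*(cm-e),10)[:2]; q=q+(p1-p0)
        print(k,n,cm,q,f(q),mk.astype(bool).sum(),(sil(n,rings,*q)>127).sum())
        s=sil(n,rings,*q); ov=im.copy(); cc,_=cv2.findContours((s>127).astype(np.uint8),cv2.RETR_EXTERNAL,cv2.CHAIN_APPROX_NONE); cv2.drawContours(ov,cc,-1,(0,0,255),1)
        cv2.imwrite(f"pics/ov_{k}_{n}.png",crop(ov,c[0],c[1],40,5))
I=lambda k,n:cv2.imread(f"pics/ov_{k}_{n}.png")
v=np.vstack([np.hstack([I(k,n) for k in obj]) for n in('side','top')])
cv2.imwrite("pics/ov.png",cv2.resize(v,(800,533)))
E
python3 q.py
```

```text
collar side [358.39 191.62] [ 584.77 -197.87] [0. 0.] 957 956
collar top [422.27 221.73] [ 580.95 -199.78] [-0. -0.] 861 875
blank side [298.8  407.49] [511.55 260.14] [0.   0.01] 401 408
blank top [179.43 267.02] [507.42 259.31] [-0.02  0.02] 222 213
fix side [347.77 257.91] [547.52 -36.07] [-0.07 -0.08] 2834 2907
fix top [336.26 244.21] [543.16 -37.13] [ 0. -0.] 2923 2836
```

View pics/ov.png

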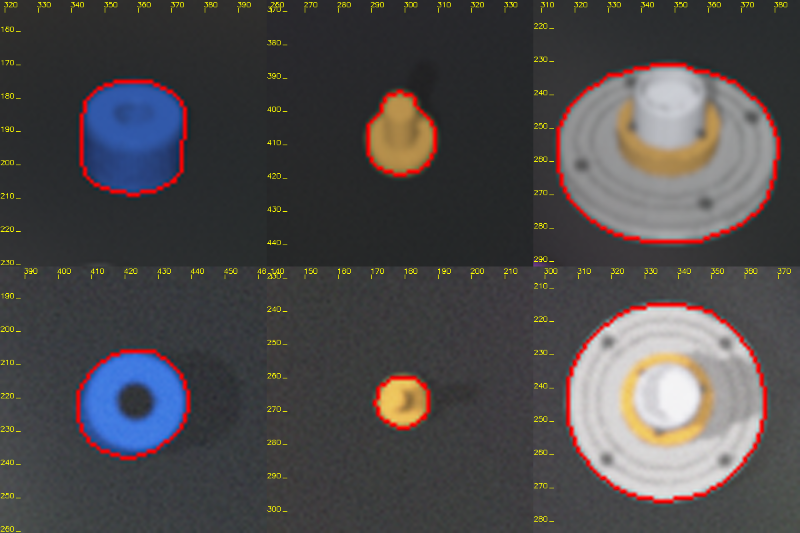

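Overlays fit in both views. The two cameras differ by a constant of about (4,1) mm, and relative positions agree within 0.9 mm. Mean positions are blank (509.5, 259.7), fixture (545.3, -36.6), collar (582.9, -198.8). I'll settle the absolute offset by contact with the blank, gripping it twice 90° apart.

```bash
cat >> h.py <<'E'
def st():
    s=ctrl.read_state(); print('t %.2f'%s['clock'],'p',s['eef_pos'],'rot',np.round(s['tool_rot'],4),'F',s['force'],'Tz %.2f'%s['torque'][2],'w %.1f'%s['width'],'q',s['qpos']); return s
def to(x,y,z,yaw=None):
    s=st(); M=R.from_euler('xyz',s['tool_rot']).as_matrix()
    print('slide',M.T@(np.array([x,y,z])-s['eef_pos']))
    if yaw is not None:
        d=-(yaw-s['tool_rot'][2]); print('turn',(d+np.pi)%(2*np.pi)-np.pi)
E
python3 -c "
from h import *
to(509.5,259.7,150)
print(onz('top',254,228,20), onz('top',258,133,5),onz('top',302,347,15),onz('top',389,323,20),onz('top',365,117,10))
"
```

```text
t 0.10 p [212.16 613.81 230.49] rot [-3.14  0.    2.81] F [ 0.2   1.18 -1.02] Tz 0.04 w 85.2 q [-1.3   0.63  0.04  1.52 -0.03  1.   -0.02]
slide [-396.72 -237.38   80.91]
[576.39 116.53  20.  ] [763.51 108.59   5.  ] [354.15  31.02  15.  ] [ 394.17 -130.36   20.  ] [789.38 -99.41  10.  ]
```

Request:
play_rows:
  slide:
    - [-50, -30, 5]
    - [-100, -60, 10]
    - [-150, -90, 20]
    - [-200, -120, 30]
    - [-250, -150, 40]
  turn: [0, 0, 0, 0, 0]
  fingers: [1, 1, 1, 1, 1]

```text
clock: 0.72
eef_pos: [400.3, 388.7, 190.3]
tool_rot: [-3.14, 0.0, 2.809]
force: [-0.2, -0.3, 0.1]
width: 85.3
```

```bash
python3 -c "
from h import *
to(509.5,259.7,60)"
```

```text
t 0.72 p [400.29 388.68 190.27] rot [-3.14  0.    2.81] F [-0.17 -0.34  0.07] Tz 0.04 w 85.3 q [-0.84  0.55  0.03  1.82 -0.02  0.77  0.44]
slide [-145.33  -86.01  130.44]
```

Request:
play_rows:
  slide:
    - [-45, -28, 20]
    - [-90, -55, 50]
    - [-135, -80, 90]
    - [-145.5, -86, 130]
    - [-145.5, -86, 130]
  turn: [0, 0, 0, 0, 0]
  fingers: [1, 1, 1, 1, 1]

```text
clock: 1.35
eef_pos: [508.0, 256.8, 57.5]
tool_rot: [-3.134, -0.004, 2.806]
force: [-0.4, -0.9, -0.5]
width: 85.5
```

```bash
python3 - <<'E'
from h import *
to(509.5,259.7,11)
for n in("side","top"):
    im,d=vision.get_image(n); cv2.imwrite(f"pics/{n}1.png",im)
    c=(299,390) if n=="side" else (179,260)
    cv2.imwrite(f"pics/a_{n}.png",crop(im,c[0],c[1],60,6))
cv2.imwrite("pics/a.png",cv2.resize(np.hstack([cv2.imread(f"pics/a_{n}.png") for n in("side","top")]),(800,400)))
E
```

```text
t 1.35 p [507.97 256.78  57.51] rot [-3.13 -0.    2.81] F [-0.35 -0.91 -0.55] Tz 0.02 w 85.5 q [-0.52  0.76  0.01  1.87 -0.01  0.52  0.72]
slide [-0.69  3.62 46.48]
```

View pics/a.png

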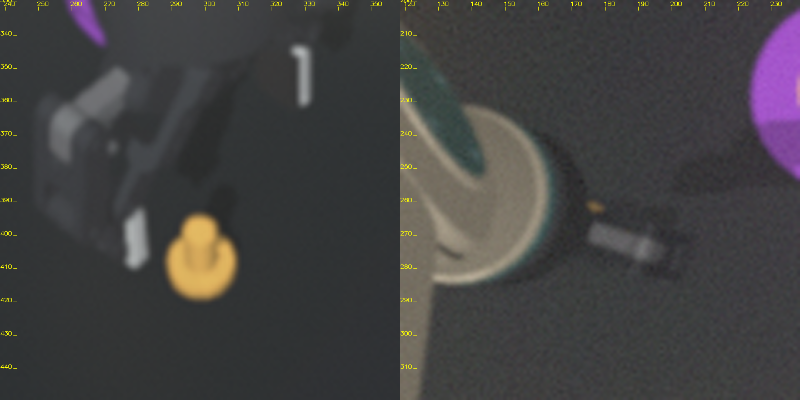

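The side view shows the open pads at about (277,400) and (328,352) straddling the blank at (299,405). Descending and gripping.

Request:
play_rows:
  slide:
    - [-0.7, 3.6, 30]
    - [-0.7, 3.6, 45.5]
    - [-0.7, 3.6, 45.5]
    - [-0.7, 3.6, 45.5]
    - [-0.7, 3.6, 45.5]
  turn: [0, 0, 0, 0, 0]
  fingers: [1, 1, 0.4, 0, 0]

```text
clock: 2.08
eef_pos: [511.4, 264.2, 16.4]
tool_rot: [-3.141, 0.0, 2.81]
force: [0.3, -0.2, 0.7]
width: 32.5
```

Request:
play_rows:
  slide:
    - [0, 0, 0]
    - [0, 0, 0]
    - [0, 0, 0]
  turn: [0, 0, 0]
  fingers: [0, 0, 0]

```text
clock: 2.45
eef_pos: [511.8, 264.2, 16.9]
tool_rot: [3.141, 0.001, 2.81]
force: [-0.7, -0.1, 5.1]
width: 9.8
```

```bash
python3 - <<'E'
from h import *
to(509.5,259.7,11)
E
```

```text
t 2.45 p [511.79 264.23  16.86] rot [3.14 0.   2.81] F [-0.67 -0.14  5.14] Tz -0.01 w 9.8 q [-0.53  0.83  0.01  1.87 -0.01  0.44  0.72]
slide [ 0.69 -5.03  5.86]
```

```bash
python3 - <<'E'
from h import *
im,d=vision.get_image("side"); cv2.imwrite("pics/b.png",crop(im,299,390,50,8))
st()
E
```

```text
t 2.50 p [511.79 264.25  16.84] rot [3.14 0.   2.81] F [-0.7  -0.94  5.4 ] Tz -0.03 w 9.6 q [-0.53  0.83  0.01  1.87 -0.01  0.44  0.72]
```

View pics/b.png

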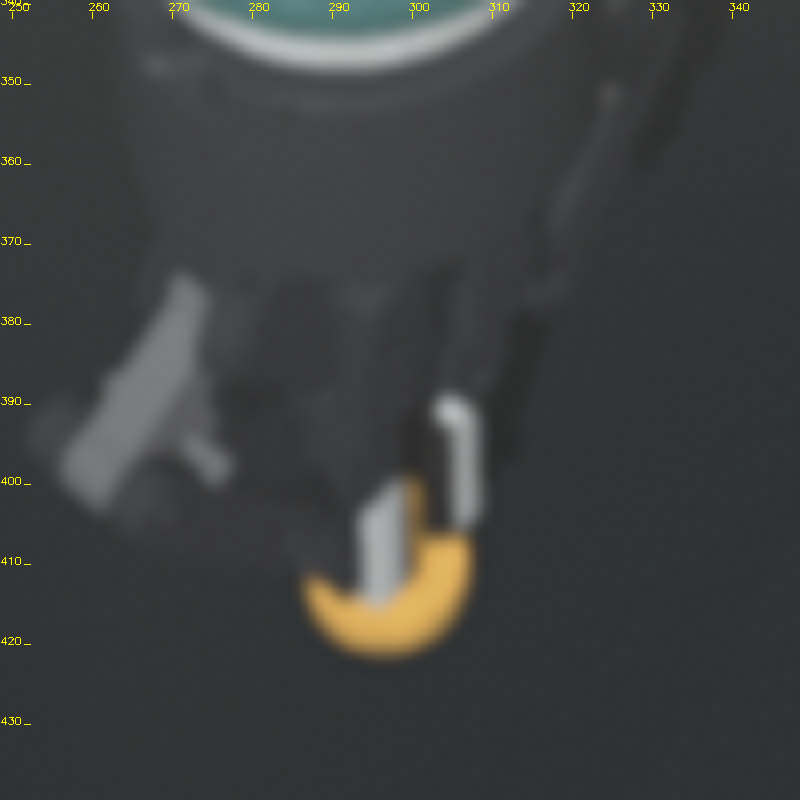

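The pads hold the hub with the flange visible at (296,415), and the blank shifted about 3 px as the jaws centred it. Now open, turn 90°, and regrip lower.

Request:
play_rows:
  slide:
    - [0, 0, 0]
    - [0, 0, 0]
    - [0, 0, 0]
    - [0, 0, 0]
    - [0, 0, 0]
  turn: [0, 0, 0, -0.18, -0.36]
  fingers: [0.4, 0.4, 0.4, 0.4, 0.4]

```text
clock: 3.12
eef_pos: [511.7, 264.3, 16.7]
tool_rot: [-3.141, 0.001, -3.107]
force: [0.3, -0.7, -0.2]
width: 34.0
```

Request:
play_rows:
  slide:
    - [0, 0, 0]
    - [0, 0, 0]
    - [0, 0, 0]
    - [0, 0, 0]
    - [0, 0, 0]
  turn: [-0.18, -0.36, -0.54, -0.72, -0.9]
  fingers: [0.4, 0.4, 0.4, 0.4, 0.4]

```text
clock: 3.75
eef_pos: [511.6, 264.1, 16.5]
tool_rot: [-3.141, -0.0, -2.201]
force: [-0.2, 0.8, -1.4]
width: 34.3
```

Request:
play_rows:
  slide:
    - [0, 0, 0]
    - [0, 0, 0]
    - [0, 0, 0]
    - [0, 0, 0]
    - [0, 0, 0]
  turn: [-0.18, -0.3, -0.3, -0.3, -0.3]
  fingers: [0.4, 0.4, 0.4, 0.4, 0.4]

```text
clock: 4.38
eef_pos: [511.6, 264.2, 16.5]
tool_rot: [-3.141, -0.001, -1.902]
force: [-0.1, 0.1, 0.6]
width: 34.2
```

```bash
python3 - <<'E'
from h import *
to(511.8,264.2,12,2.81+1.5708)
E
```

```text
t 4.38 p [511.59 264.16  16.52] rot [-3.14 -0.   -1.9 ] F [-0.07  0.09  0.56] Tz -0.01 w 34.2 q [-0.29  0.86 -0.37  1.87  0.58  0.53  1.75]
slide [-0.1  -0.18  4.52]
turn 2.317064686785386e-05
```

Request:
play_rows:
  slide:
    - [0, 0, 4.5]
    - [0, 0, 4.5]
    - [0, 0, 4.5]
    - [0, 0, 4.5]
    - [0, 0, 4.5]
  turn: [0, 0, 0, 0, 0]
  fingers: [0.4, 0, 0, 0, 0]

```text
clock: 5.0
eef_pos: [511.6, 264.1, 12.0]
tool_rot: [-3.141, -0.001, -1.902]
force: [-0.8, -0.1, -0.3]
width: 10.2
```

```bash
python3 - <<'E'
from h import *
st()
im,d=vision.get_image("side"); cv2.imwrite("pics/c.png",crop(im,299,390,50,8))
E
```

```text
t 5.00 p [511.56 264.12  12.  ] rot [-3.14 -0.   -1.9 ] F [-0.79 -0.13 -0.29] Tz -0.03 w 10.2 q [-0.3   0.87 -0.37  1.87  0.59  0.52  1.75]
```

View pics/c.png

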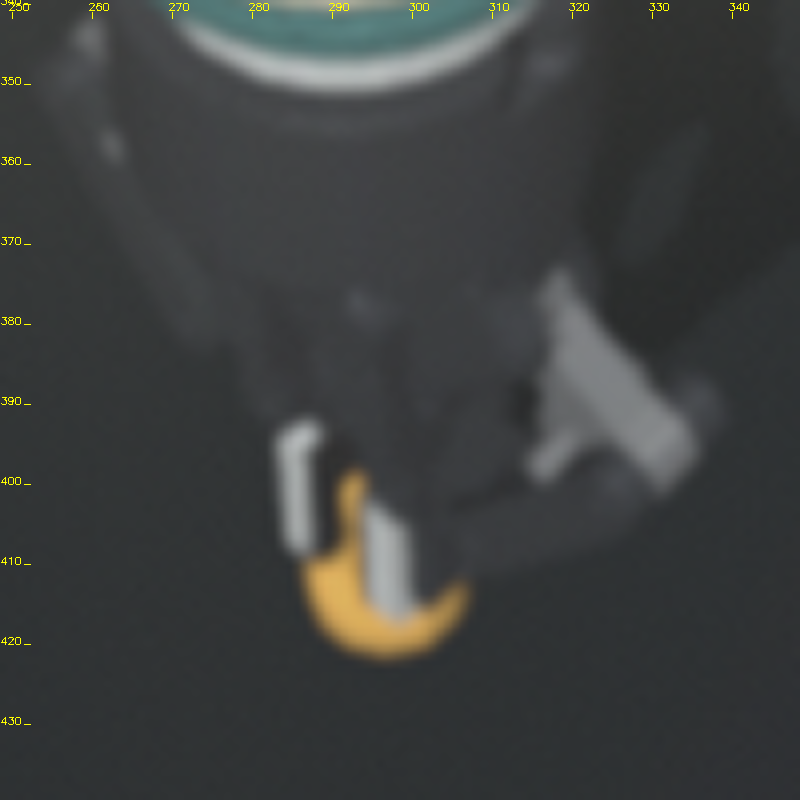

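```bash
python3 - <<'E'
from h import *
print(onz('side',298.8,419.5,4),onz('side',296.2,421.8,4))
E
```

```text
[505.33 274.95   4.  ] [507.23 279.42   4.  ]
```

The hub is gripped well with flange centre at about (296,412). The side-camera offset from the TCP is (-1.8,-0.5) mm, which confirms the two-camera mean, so the fixture axis is at about (545.5, -36.6). Lifting first.

Request:
play_rows:
  slide:
    - [0, 0, -20]
    - [0, 0, -60]
    - [0, 0, -100]
    - [0, 0, -108]
    - [0, 0, -108]
  turn: [0, 0, 0, 0, 0]
  fingers: [0, 0, 0, 0, 0]

```text
clock: 5.68
eef_pos: [511.6, 263.9, 120.0]
tool_rot: [-3.14, -0.001, -1.903]
force: [0.9, -0.5, -2.0]
width: 10.4
```

```bash
python3 - <<'E'
from h import *
to(545.5,-36.6,110)
E
```

```text
t 5.67 p [511.62 263.93 120.03] rot [-3.14 -0.   -1.9 ] F [ 0.93 -0.53 -1.96] Tz 0.01 w 10.4 q [-0.22  0.71 -0.49  1.82  0.48  0.73  1.84]
slide [ 273.07 -129.96   10.36]
```

Request:
play_rows:
  slide:
    - [55, -26, 2]
    - [110, -52, 4]
    - [165, -78, 6]
    - [220, -104, 8]
    - [273, -130, 10]
  turn: [0.15, 0.3, 0.45, 0.6, 0.75]
  fingers: [0, 0, 0, 0, 0]

```text
clock: 6.3
eef_pos: [544.4, -38.7, 108.6]
tool_rot: [-3.141, -0.002, -2.658]
force: [1.6, 0.6, 0.7]
width: 10.0
```

Request:
play_rows:
  slide:
    - [0, 0, 0]
    - [0, 0, 0]
  turn: [0, 0]
  fingers: [0, 0]

```text
clock: 6.55
eef_pos: [543.3, -38.4, 107.3]
tool_rot: [3.14, -0.004, -2.657]
force: [0.1, -0.3, 0.2]
width: 10.2
```

```bash
python3 - <<'E'
from h import *
to(545.5,-36.6,80)
E
```

```text
t 6.55 p [543.27 -38.35 107.25] rot [ 3.14 -0.   -2.66] F [ 0.08 -0.31  0.22] Tz -0.02 w 10.2 q [ 0.22  0.67 -0.31  1.91  0.34  0.61  1.75]
slide [-2.91  0.46 27.24]
```

Request:
play_rows:
  slide:
    - [-2, 0.3, 15]
    - [-2.9, 0.5, 27]
    - [-2.9, 0.5, 27]
    - [-2.9, 0.5, 27]
  turn: [0, 0, 0, 0]
  fingers: [0, 0, 0, 0]

```text
clock: 7.05
eef_pos: [545.5, -36.1, 80.1]
tool_rot: [3.14, -0.005, -2.656]
force: [0.2, -0.1, 0.8]
width: 10.3
```

```bash
python3 - <<'E'
from h import *
s=st()
for n,c in(("side",(348,245)),("top",(337,244))):
    im,d=vision.get_image(n); cv2.imwrite(f"pics/{n}2.png",im); cv2.imwrite(f"pics/d_{n}.png",crop(im,*c,40,10))
st()
E
```

```text
t 7.05 p [545.47 -36.08  80.07] rot [ 3.14 -0.   -2.66] F [ 0.16 -0.14  0.84] Tz 0.02 w 10.3 q [ 0.2   0.72 -0.29  1.92  0.36  0.56  1.73]
t 7.15 p [545.78 -36.47  80.56] rot [ 3.14 -0.   -2.66] F [ 0.2  0.2 -0.1] Tz 0.02 w 10.1 q [ 0.2   0.71 -0.29  1.92  0.36  0.56  1.73]
```

View pics/d_side.png

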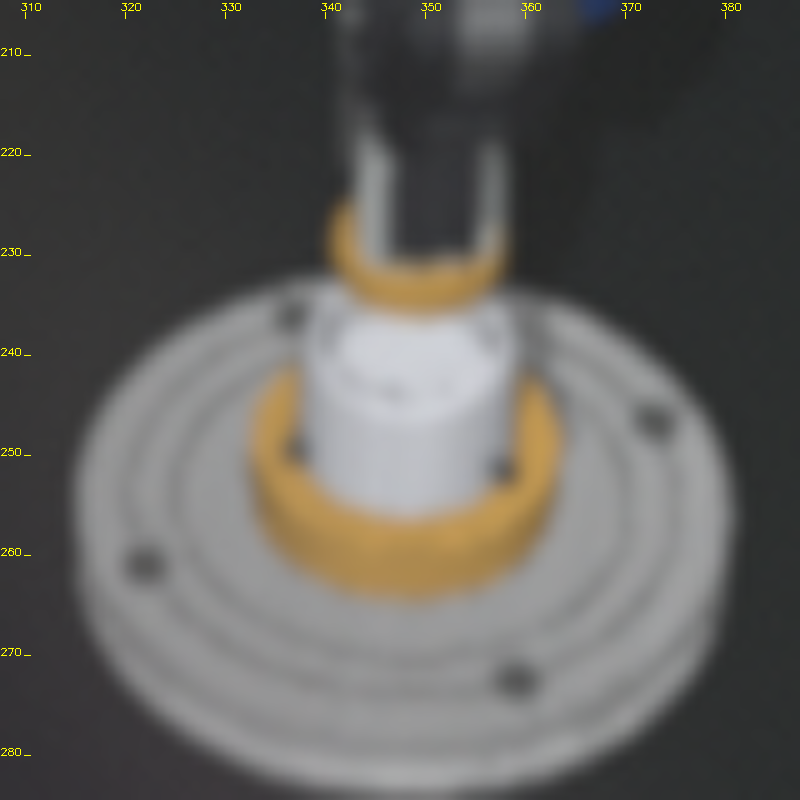

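View pics/top2.png

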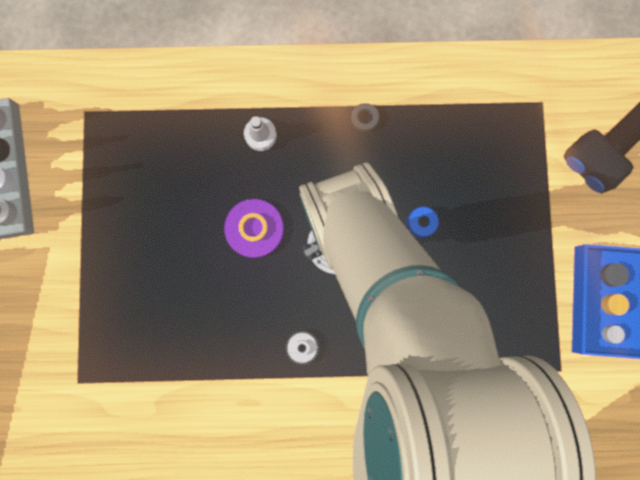

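The side view shows the flange from (340,230) to (358.5,230), bottom at (349,236.5), above the spigot (338 to 359.5). In the top view the arm hides it. Compare with projection of the fixture axis.

```bash
python3 - <<'E'
from h import *
a=np.linspace(0,2*np.pi,181)
for X,Y in((547.52,-36.07),(547.52+1,-36.07),(547.52,-35.07)):
  for z0 in (67.9,68.6):
    pts=np.array([proj('side',(X+r*np.cos(t),Y+r*np.sin(t),z0+z)) for t in a for r,z in((11.5,0),(13.5,2),(13.5,8))])
    print(X,Y,z0,'cols',pts[:,0].min(),pts[:,0].max(),'bottom',pts[:,1].max())
pts=np.array([proj('side',(547.52+18*np.cos(t),-36.07+18*np.sin(t),z)) for t in a for z in(35,50)]);print(pts.min(0),pts.max(0))
im=cv2.imread('pics/side2.png')
hsv=cv2.cvtColor(im,cv2.COLOR_BGR2HSV)
for r in (229,230,231): print(r,hsv[r,335:364,1])
print(hsv[228:242,349,1], hsv[228:242,349,2]); print(im[248,332:366,1])
E
```

```text
547.52 -36.07 67.9 cols 340.45942635034055 357.18344120571805 bottom 236.2915511655806
547.52 -36.07 68.6 cols 340.46812697896337 357.20040505733004 bottom 235.97669380202262
548.52 -36.07 67.9 cols 339.8843493254189 356.6005608819583 bottom 236.13665171700995
548.52 -36.07 68.6 cols 339.89276650568274 356.6172335984933 bottom 235.82180789079317
547.52 -35.07 67.9 cols 340.2463350575807 356.98032532706713 bottom 236.68557409339797
547.52 -35.07 68.6 cols 340.25493722030006 356.99720058469865 bottom 236.37070124135732
[337.34 232.  ] [359.3  253.52]
229 [  5   5   5  10   5  78 124 130  91  32   3   4   6   4   9   9   4   4
   4   7  13  25  42  57  36   6   6   6   0]
230 [  5   0   5   5   5  75 124 134 104  53  20  14  22  31  31  34  33  35
  37  45  56  59  71  77  50  12   6   6  12]
231 [  5   5   5   5   0  45 106 129 119  84  60  55  64  70  71  80  80  77
  77  87  96 100 104  96  47   0   6   6   0]
[ 13   9  31  71 107 133 142 119  63  17   5  10  10  10] [ 57  60  83 125 162 178 178 176 182 195 208 214 214 213]
[151 148 147 143 131 121 132 155 168 176 181 183 187 190 190 191 192 193
 193 190 186 181 176 171 164 155 142 134 143 150 150 143 137 143]
```

Request:
play_rows:
  slide:
    - [-0.4, 0.1, 8]
    - [-0.4, 0.1, 13]
    - [-0.4, 0.1, 17]
    - [-0.4, 0.1, 20]
    - [-0.4, 0.1, 20]
  turn: [0, 0, 0, 0, 0]
  fingers: [0, 0, 0, 0, 0]

```text
clock: 7.78
eef_pos: [545.8, -36.2, 60.2]
tool_rot: [3.14, -0.004, -2.657]
force: [-0.3, 0.1, -1.4]
width: 10.4
```

```bash
python3 - <<'E'
from h import *
im,d=vision.get_image("side");cv2.imwrite(f"pics/e_side.png",crop(im,348,240,30,12))
s=st()
E
```

```text
t 7.83 p [545.98 -36.19  60.46] rot [ 3.14 -0.   -2.66] F [-0.17  0.28  0.18] Tz -0.03 w 10.2 q [ 0.19  0.75 -0.27  1.93  0.37  0.52  1.71]
```

View pics/e_side.png

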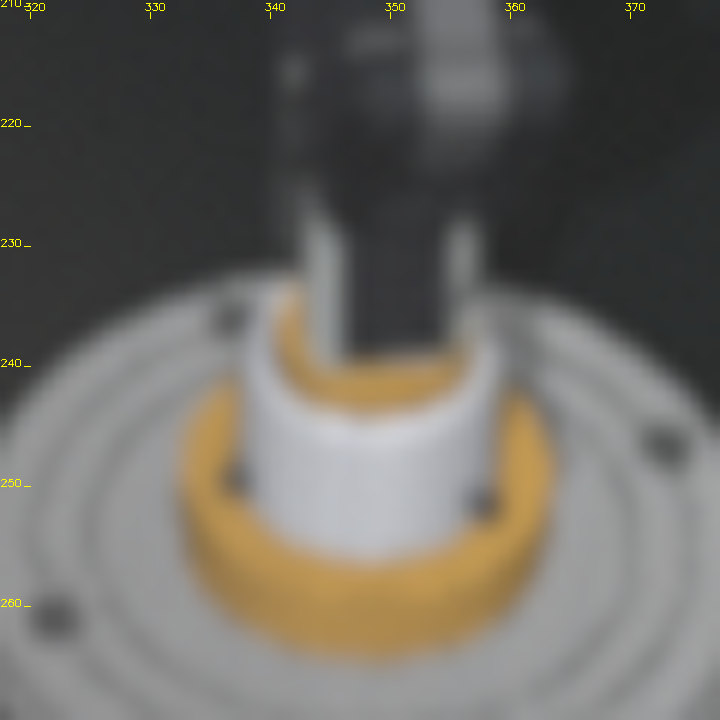

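The flange sits inside the rim, (341..357, 238), with no contact force. I'll lower it to the floor.

Request:
play_rows:
  slide:
    - [0, 0, 2]
    - [0, 0, 3.5]
    - [0, 0, 5]
    - [0, 0, 5]
  turn: [0, 0, 0, 0]
  fingers: [0, 0, 0, 0]

```text
clock: 8.32
eef_pos: [546.0, -36.2, 55.8]
tool_rot: [3.14, -0.004, -2.657]
force: [-1.0, -0.2, 2.5]
width: 10.5
```

```bash
python3 - <<'E'
from h import *
s=st()
E
```

```text
t 8.32 p [545.96 -36.21  55.81] rot [ 3.14 -0.   -2.66] F [-1.01 -0.18  2.51] Tz -0.04 w 10.5 q [ 0.19  0.75 -0.26  1.93  0.38  0.51  1.71]
```

The floor is felt at TCP 55.8, against 56 expected. Release and rise.

Request:
play_rows:
  slide:
    - [0, 0, 0]
    - [0, 0, 0]
    - [0, 0, 0]
    - [0, 0, -15]
    - [0, 0, -50]
  turn: [0, 0, 0, 0, 0]
  fingers: [0.4, 0.5, 0.6, 0.7, 1]

```text
clock: 8.95
eef_pos: [545.1, -36.1, 105.9]
tool_rot: [3.139, -0.006, -2.657]
force: [1.4, -1.0, 0.2]
width: 75.8
```

Request:
play_rows:
  slide:
    - [0, 0, -20]
    - [0, -30, -30]
    - [0, -90, -30]
    - [0, -90, -30]
  turn: [0, 0, 0, 0]
  fingers: [1, 1, 1, 1]

```text
clock: 9.45
eef_pos: [588.9, -122.2, 136.7]
tool_rot: [-3.14, -0.006, -2.665]
force: [-1.1, 0.7, -0.7]
width: 85.8
```

```bash
python3 - <<'E'
from h import *
im,d=vision.get_image("side");cv2.imwrite(f"pics/f_side.png",crop(im,348,220,40,10)); cv2.imwrite("pics/f_full.png",im)
im,d=vision.get_image("top");cv2.imwrite(f"pics/f_top.png",im)
to(582.9,-198.8,110)
E
```

```text
t 9.55 p [ 587.19 -116.28  136.25] rot [ 3.14 -0.01 -2.66] F [-0.02  1.09 -0.62] Tz 0.00 w 85.3 q [ 0.36  0.69 -0.35  1.74  0.32  0.77  1.91]
slide [ 41.96 -71.16  26.3 ]
```

View pics/f_full.png

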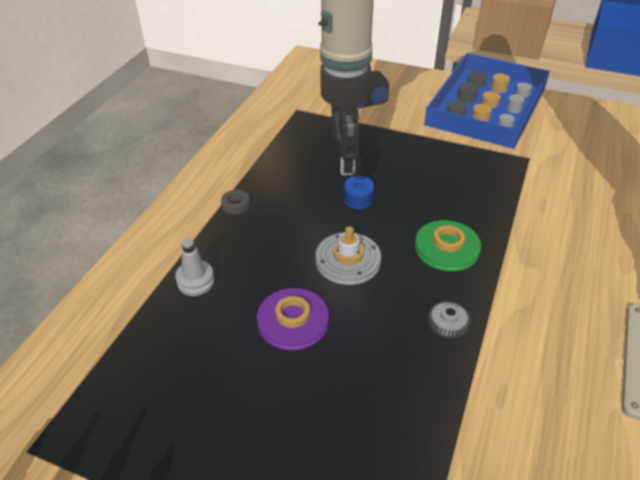

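View pics/f_top.png

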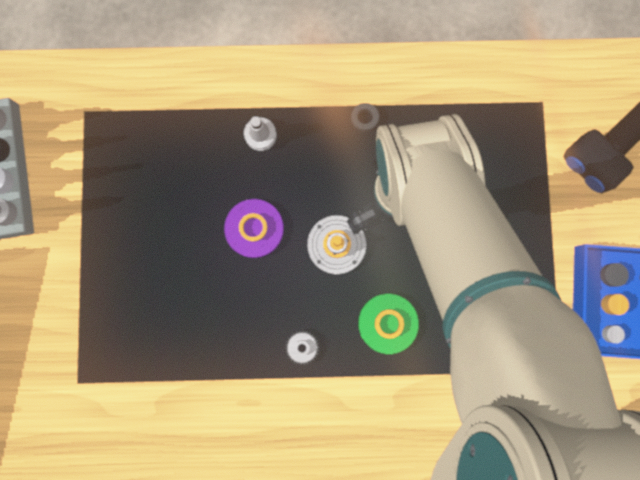

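The blank stands hub up in the pocket: side (349,235), top (337,242). Moving over the collar.

Request:
play_rows:
  slide:
    - [21, -36, 13]
    - [42, -71, 26]
    - [42, -71, 60]
    - [42, -71, 66]
    - [42, -71, 66]
  turn: [0, 0, 0, 0, 0]
  fingers: [1, 1, 1, 1, 1]

```text
clock: 10.18
eef_pos: [582.8, -196.6, 70.7]
tool_rot: [3.138, -0.005, -2.656]
force: [0.5, -0.6, 0.1]
width: 85.6
```

```bash
python3 - <<'E'
from h import *
im,d=vision.get_image("side");cv2.imwrite(f"pics/g_side.png",crop(im,359,180,50,8))
im,d=vision.get_image("side")
to(582.9,-198.8,5)
E
```

```text
t 10.28 p [ 583.63 -197.39   71.64] rot [ 3.14 -0.   -2.66] F [ 0.18 -0.44 -0.06] Tz -0.02 w 85.6 q [ 0.47  0.8  -0.32  1.73  0.37  0.67  2.01]
slide [ 1.03 -1.04 66.64]
```

View pics/g_side.png

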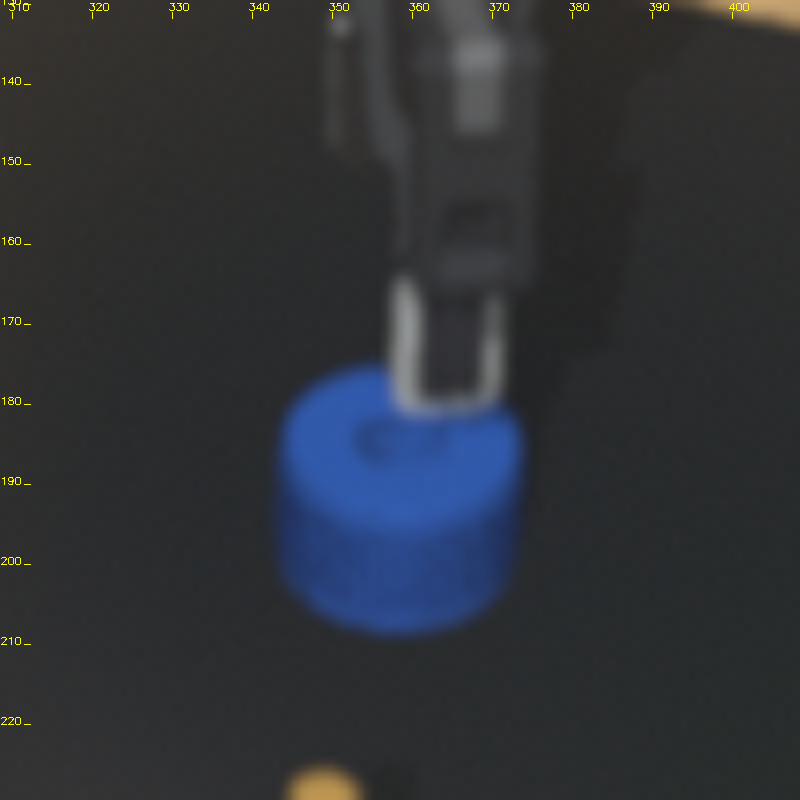

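```bash
python3 - <<'E'
from h import *
M=R.from_euler('xyz',[3.14,-.005,-2.656]).as_matrix()
c=np.array([583.6+1.8,-197.4+.6,71.6])
for y in(42,57): print(proj('side',c+M@np.array([0,y,-13])))
E
```

```text
[362.98 177.34]
[364.33 182.61]
```

Request:
play_rows:
  slide:
    - [1, -1, 25]
    - [1, -1, 45]
    - [1, -1, 55]
    - [1, -1, 55]
  turn: [0, 0, 0, 0]
  fingers: [1, 1, 1, 1]

```text
clock: 10.78
eef_pos: [582.5, -198.4, 16.0]
tool_rot: [3.139, -0.005, -2.656]
force: [0.4, 1.0, 0.3]
width: 85.4
```

```bash
python3 - <<'E'
from h import *
to(582.9,-198.8,5)
E
```

```text
t 10.78 p [ 582.54 -198.4    16.02] rot [ 3.14 -0.01 -2.66] F [0.37 1.   0.27] Tz -0.09 w 85.4 q [ 0.45  0.88 -0.28  1.75  0.4   0.57  1.98]
slide [-0.19 -0.56 11.01]
```

The finger tip projects where it was seen (364,181), and there is no contact. Close here, then regrip at +90° and lower.

Request:
play_rows:
  slide:
    - [0, 0, 0]
    - [0, 0, 0]
    - [0, 0, 0]
    - [0, 0, 0]
  turn: [0, 0, 0, 0]
  fingers: [0.5, 0.3, 0.3, 0.3]

```text
clock: 11.28
eef_pos: [583.1, -198.6, 17.2]
tool_rot: [3.14, -0.004, -2.656]
force: [-0.6, 0.5, 6.3]
width: 54.1
```

Request:
play_rows:
  slide:
    - [0, 0, 0]
    - [0, 0, 0]
    - [0, 0, 0]
    - [0, 0, 0]
    - [0, 0, 0]
  turn: [0, 0, 0.16, 0.34, 0.52]
  fingers: [1, 1, 1, 1, 1]

```text
clock: 11.9
eef_pos: [583.1, -198.5, 17.1]
tool_rot: [-3.141, -0.005, 3.101]
force: [0.4, 0.3, 0.9]
width: 85.5
```

Request:
play_rows:
  slide:
    - [0, 0, 0]
    - [0, 0, 0]
    - [0, 0, 0]
    - [0, 0, 0]
    - [0, 0, 0]
  turn: [0.18, 0.36, 0.54, 0.72, 0.9]
  fingers: [1, 1, 1, 1, 1]

```text
clock: 12.52
eef_pos: [583.1, -198.4, 16.9]
tool_rot: [-3.138, -0.003, 2.195]
force: [0.3, -0.1, -0.2]
width: 85.5
```

```bash
python3 - <<'E'
from h import *
to(582.5,-198.4,5,-2.656-1.5708)
E
```

```text
t 12.53 p [ 583.06 -198.38   16.94] rot [-3.14 -0.    2.19] F [ 0.25 -0.1  -0.23] Tz -0.02 w 85.5 q [ 0.24  0.87  0.08  1.75 -0.11  0.53  1.01]
slide [ 0.28 -0.42 11.94]
turn 0.1384799602480804
```

Request:
play_rows:
  slide:
    - [0, 0, 6]
    - [0, 0, 11]
    - [0, 0, 11]
    - [0, 0, 11]
    - [0, 0, 11]
  turn: [0.13, 0.13, 0.13, 0.13, 0.13]
  fingers: [1, 1, 0.5, 0.3, 0.3]

```text
clock: 13.15
eef_pos: [583.3, -198.6, 6.4]
tool_rot: [-3.138, -0.002, 2.066]
force: [-0.7, -0.6, 1.5]
width: 54.9
```

Request:
play_rows:
  slide:
    - [0, 0, 0]
    - [0, 0, 0]
  turn: [0, 0]
  fingers: [0, 0]

```text
clock: 13.4
eef_pos: [583.2, -198.6, 6.4]
tool_rot: [-3.138, -0.002, 2.066]
force: [-0.4, -0.5, 1.5]
width: 54.3
```

```bash
python3 - <<'E'
from h import *
im,d=vision.get_image("side");cv2.imwrite(f"pics/i_side.png",crop(im,359,180,50,8))
st()
E
```

```text
t 13.45 p [ 583.21 -198.62    6.39] rot [-3.14 -0.    2.07] F [-0.03 -0.11  1.82] Tz 0.02 w 54.5 q [ 0.22  0.89  0.1   1.76 -0.16  0.51  0.92]
```

View pics/i_side.png

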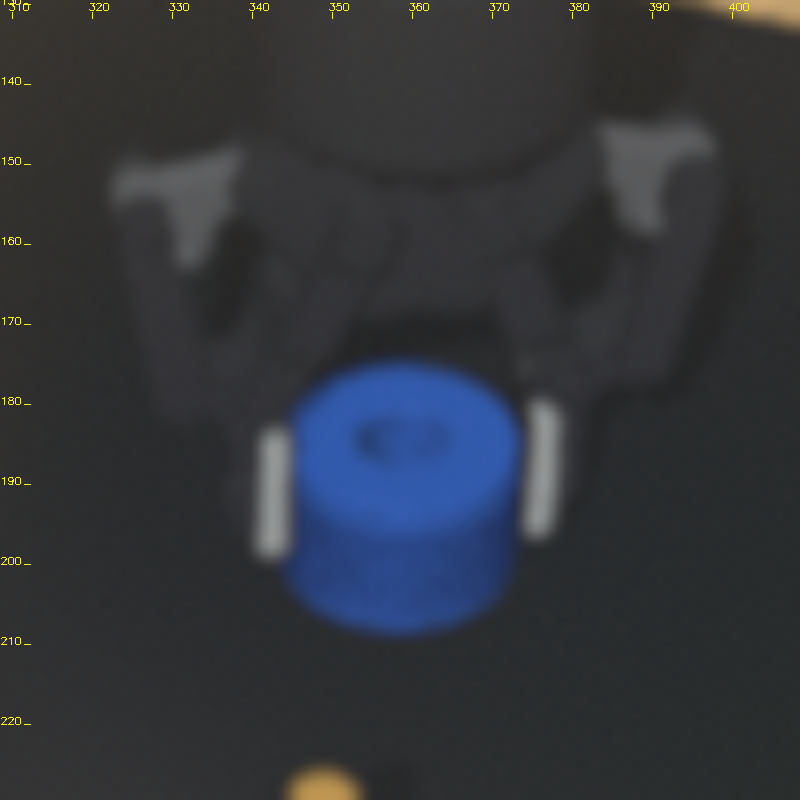

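The pads hold the collar squarely, pads at (343,191) and (376,189). The collar is at (583.2,-198.6), within 0.4 mm of the camera mean. The underside is at TCP−6.4. Lift and carry.

Request:
play_rows:
  slide:
    - [0, 0, -20]
    - [0, 0, -60]
    - [0, 0, -100]
    - [0, 0, -108]
    - [0, 0, -108]
  turn: [0, 0, 0, 0, 0]
  fingers: [0, 0, 0, 0, 0]

```text
clock: 14.08
eef_pos: [583.8, -198.6, 115.2]
tool_rot: [-3.139, -0.001, 2.066]
force: [-0.6, 1.8, -1.7]
width: 54.7
```

```bash
python3 - <<'E'
from h import *
to(545.8,-36.35,105)
E
```

```text
t 14.07 p [ 583.79 -198.61  115.21] rot [-3.14 -0.    2.07] F [-0.6   1.82 -1.69] Tz 0.00 w 54.7 q [ 0.2   0.73  0.14  1.72 -0.14  0.71  0.9 ]
slide [160.82  43.68  10.3 ]
```

Request:
play_rows:
  slide:
    - [45, 12, 2]
    - [90, 24, 4]
    - [135, 36, 8]
    - [160.8, 43.7, 10]
    - [160.8, 43.7, 10]
  turn: [0, 0, 0, 0, 0]
  fingers: [0, 0, 0, 0, 0]

```text
clock: 14.7
eef_pos: [544.0, -33.1, 103.7]
tool_rot: [-3.136, -0.005, 2.071]
force: [-0.2, -0.2, -1.0]
width: 54.3
```

Request:
play_rows:
  slide:
    - [0, 0, 0]
    - [0, 0, 0]
  turn: [0, 0]
  fingers: [0, 0]

```text
clock: 14.95
eef_pos: [543.8, -34.3, 103.3]
tool_rot: [-3.135, -0.005, 2.069]
force: [0.8, -0.5, -1.7]
width: 54.3
```

```bash
python3 - <<'E'
from h import *
im,d=vision.get_image("side");cv2.imwrite(f"pics/j_side.png",crop(im,348,225,50,8));cv2.imwrite(f"pics/j_full.png",im)
to(545.8,-36.35,65)
E
```

```text
t 15.00 p [543.99 -34.39 103.44] rot [-3.14 -0.    2.07] F [ 0.    0.14 -1.32] Tz 0.00 w 54.6 q [-0.09  0.67  0.15  1.92 -0.18  0.57  0.68]
slide [-2.75  0.89 38.42]
```

View pics/j_side.png

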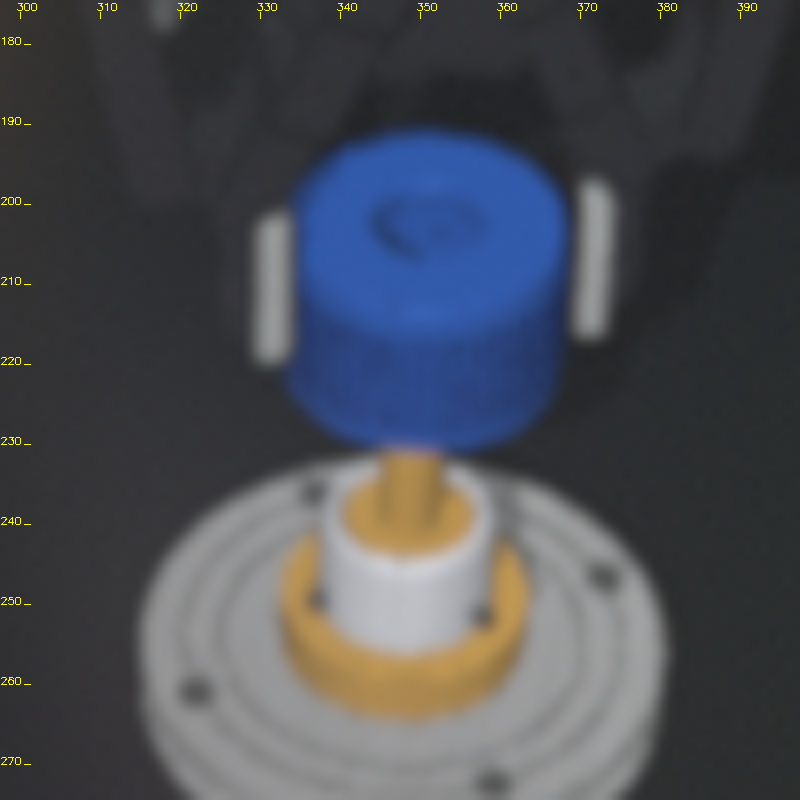

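The collar hangs over the hub (collar foot (348,231), hub (347,232)). Correct XY and lower to just above the spigot.

Request:
play_rows:
  slide:
    - [-2.7, 0.9, 5]
    - [-2.7, 0.9, 20]
    - [-2.7, 0.9, 38]
    - [-2.7, 0.9, 38]
  turn: [0, 0, 0, 0]
  fingers: [0, 0, 0, 0]

```text
clock: 15.5
eef_pos: [544.2, -36.4, 63.5]
tool_rot: [-3.132, -0.006, 2.068]
force: [0.4, -0.0, -0.7]
width: 54.3
```

```bash
python3 - <<'E'
from h import *
im,d=vision.get_image("side");cv2.imwrite(f"pics/k_side.png",im)
to(545.8,-36.35,55)
a=np.linspace(0,2*np.pi,181)
X,Y=547.52,-36.07
s=ctrl.read_state();z0=s['eef_pos'][2]-6.4
for X,Y in((547.52,-36.07),(548.52,-36.07),(547.52,-35.07)):
    pts=np.array([proj('side',(X+28*np.cos(t),Y+28*np.sin(t),z0+z)) for t in a for z in(0,36)]); print(X,Y,pts.min(0),pts.max(0))
m=cv2.inRange(cv2.cvtColor(im,cv2.COLOR_BGR2HSV),(100,110,60),(125,255,255)); w=np.zeros_like(m);w[190:260,320:380]=255;m&=w
ys,xs=np.nonzero(m);print(xs.min(),xs.max(),ys.min(),ys.max())
cv2.imwrite("pics/k_c.png",crop(im,348,225,50,8))
E
```

```text
t 15.55 p [544.99 -36.41  64.39] rot [-3.13 -0.01  2.07] F [ 0.27  1.43 -1.59] Tz 0.06 w 54.7 q [-0.07  0.73  0.13  1.94 -0.19  0.49  0.69]
slide [-0.39  0.81  9.38]
547.52 -36.07 [331.5  208.14] [366.7  247.79]
548.52 -36.07 [330.93 207.99] [366.11 247.63]
547.52 -35.07 [331.28 208.51] [366.5  248.19]
334 367 209 247
```

View pics/k_c.png

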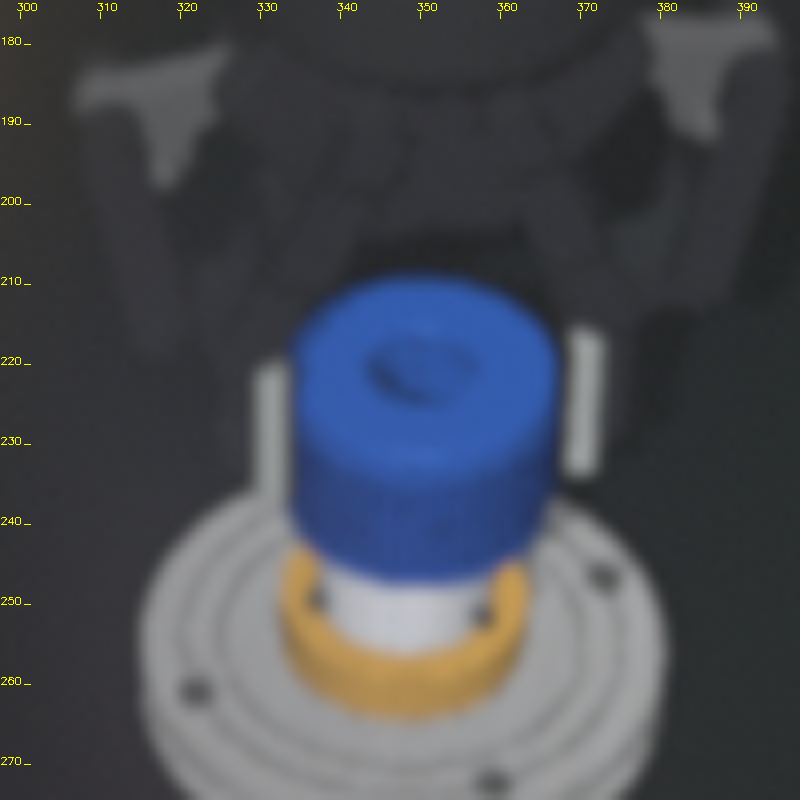

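The collar is coaxial (right edge 367 px against 366.7 predicted). Lower onto the pins gently.

Request:
play_rows:
  slide:
    - [-0.4, 0.8, 1]
    - [-0.4, 0.9, 5]
    - [-0.4, 0.9, 8]
    - [-0.4, 0.9, 11]
    - [-0.4, 0.9, 11]
  turn: [0, 0, 0, 0, 0]
  fingers: [0, 0, 0, 0, 0]

```text
clock: 16.18
eef_pos: [545.7, -36.3, 53.2]
tool_rot: [-3.133, -0.006, 2.068]
force: [0.1, 0.1, -1.8]
width: 54.6
```

```bash
python3 - <<'E'
from h import *
to(545.9,-36.35,43)
E
```

```text
t 16.18 p [545.66 -36.32  53.17] rot [-3.13 -0.01  2.07] F [ 0.12  0.15 -1.77] Tz 0.03 w 54.6 q [-0.07  0.75  0.13  1.94 -0.19  0.47  0.7 ]
slide [-0.19  0.28 10.16]
```

Request:
play_rows:
  slide:
    - [0, 0, 3]
    - [0, 0, 6]
    - [0, 0, 9]
    - [0, 0, 11]
    - [0, 0, 12]
  turn: [0, 0, 0, 0, 0]
  fingers: [0, 0, 0, 0, 0]

```text
clock: 16.8
eef_pos: [545.5, -36.3, 41.8]
tool_rot: [-3.133, -0.006, 2.068]
force: [-1.5, -0.2, 12.0]
width: 54.6
```

Request:
play_rows:
  slide:
    - [0, 0, 0]
    - [0, 0, 0]
  turn: [0, 0]
  fingers: [0, 0]

```text
clock: 17.05
eef_pos: [545.5, -36.3, 42.1]
tool_rot: [-3.133, -0.006, 2.068]
force: [-0.9, 0.4, 3.1]
width: 54.5
```

```bash
python3 - <<'E'
from h import *
st()
E
```

```text
t 17.05 p [545.5  -36.32  42.08] rot [-3.13 -0.01  2.07] F [-0.88  0.39  3.1 ] Tz 0.01 w 54.5 q [-0.06  0.77  0.12  1.94 -0.2   0.45  0.7 ]
```

Resting on the pins: TCP 42.0 means the underside is at about 35.7 (expected 36), with 12 N of reaction. Now turn in small steps with a light push, watching for the drop.

Request:
play_rows:
  slide:
    - [0, 0, 1]
    - [0, 0, 1]
    - [0, 0, 1]
  turn: [0.05, 0.11, 0.15]
  fingers: [0, 0, 0]

```text
clock: 17.42
eef_pos: [545.9, -36.4, 41.0]
tool_rot: [-3.133, -0.004, 1.916]
force: [0.7, -0.4, -0.3]
width: 54.8
```

Request:
play_rows:
  slide:
    - [0, 0, 1]
    - [0, 0, 1]
    - [0, 0, 1]
  turn: [0.05, 0.11, 0.15]
  fingers: [0, 0, 0]

```text
clock: 17.8
eef_pos: [545.6, -36.3, 39.6]
tool_rot: [-3.132, -0.003, 1.764]
force: [-0.2, 0.1, -1.6]
width: 54.5
```

It has already dropped: z is 39.6 with no reaction, so the underside is at 33.2, below the pin tops. Stop turning and check torque.

```bash
python3 - <<'E'
from h import *
for _ in range(1): st()
im,d=vision.get_image("side");cv2.imwrite("pics/l.png",crop(im,348,225,50,8))
s=st(); print(s['torque'])
E
```

```text
t 17.80 p [545.56 -36.33  39.61] rot [-3.13 -0.    1.76] F [-0.24  0.07 -1.58] Tz -0.02 w 54.5 q [-0.11  0.78  0.19  1.94 -0.31  0.45  0.51]
t 17.85 p [545.65 -36.29  39.67] rot [-3.13 -0.    1.76] F [-0.23 -0.5  -2.01] Tz -0.01 w 55.0 q [-0.11  0.78  0.19  1.94 -0.31  0.45  0.51]
[-0.03 -0.   -0.01]
```

View pics/l.png

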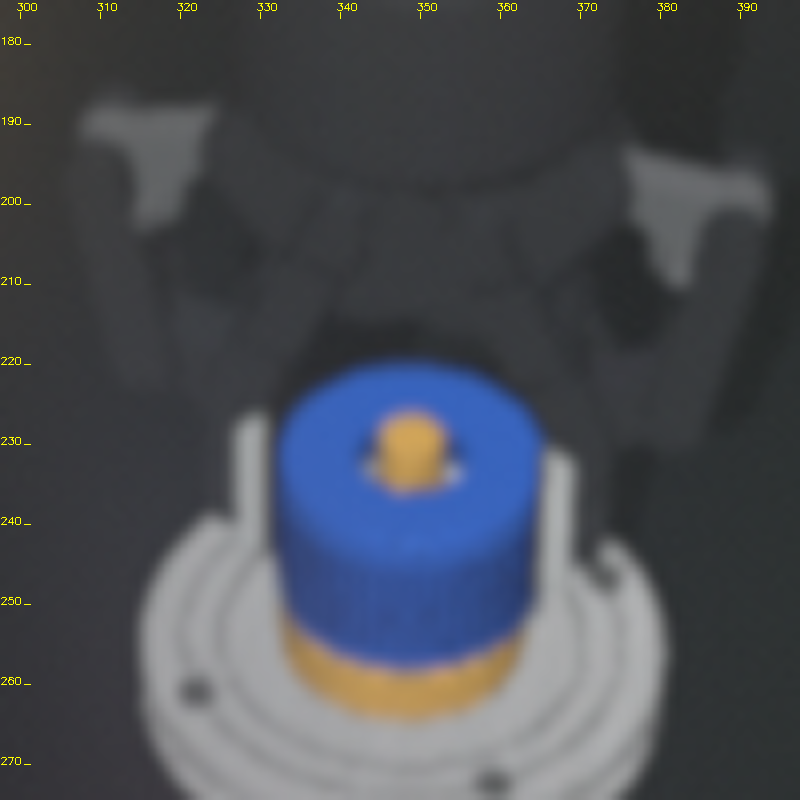

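Collar keyed: hub centred in its hole at (349,230), torque zero. Pushing straight down.

Request:
play_rows:
  slide:
    - [0, 0, 2]
    - [0, 0, 4]
    - [0, 0, 6]
    - [0, 0, 8]
    - [0, 0, 9]
  turn: [0, 0, 0, 0, 0]
  fingers: [0, 0, 0, 0, 0]

```text
clock: 18.48
eef_pos: [545.6, -36.3, 30.8]
tool_rot: [-3.132, -0.003, 1.763]
force: [-1.3, 0.7, 5.2]
width: 54.2
```

Request:
play_rows:
  slide:
    - [0, 0, 2]
    - [0, 0, 3]
    - [0, 0, 4]
    - [0, 0, 4]
  turn: [0, 0, 0, 0]
  fingers: [0, 0, 0, 0]

```text
clock: 18.98
eef_pos: [545.6, -36.2, 28.2]
tool_rot: [-3.133, -0.004, 1.763]
force: [-4.4, 0.4, 16.1]
width: 54.5
```

```bash
python3 - <<'E'
from h import *
s=st(); print(s['torque'])
E
```

```text
t 18.98 p [545.58 -36.23  28.24] rot [-3.13 -0.    1.76] F [-4.4   0.43 16.11] Tz 0.02 w 54.5 q [-0.1   0.8   0.18  1.95 -0.32  0.43  0.51]
[0.17 0.77 0.02]
```

Stopped at TCP 28.2, a travel of 13.8 mm (14 expected), with 16 N reaction against about 7 N for spring less weight, so it is on the stop. Check by picture.

```bash
python3 - <<'E'
from h import *
im,d=vision.get_image("side");cv2.imwrite("pics/n.png",crop(im,348,225,50,8))
s=st(); im2,d=vision.get_image("top");cv2.imwrite("pics/n_top.png",im2);st()
a=np.linspace(0,2*np.pi,181);X,Y=547.4,-36.1
for z0 in(22,24,30):
    pts=np.array([proj('side',(X+28*np.cos(t),Y+28*np.sin(t),z0+z)) for t in a for z in(0,36)]); print(z0,pts.min(0),pts.max(0))
m=cv2.inRange(cv2.cvtColor(im,cv2.COLOR_BGR2HSV),(100,110,60),(125,255,255)); w=np.zeros_like(m);w[190:275,320:380]=255;m&=w
ys,xs=np.nonzero(m);print(xs.min(),xs.max(),ys.min(),ys.max())
E
```

```text
t 19.02 p [545.57 -36.23  28.24] rot [-3.13 -0.    1.76] F [-3.77  0.63 15.44] Tz 0.03 w 54.6 q [-0.1   0.8   0.18  1.95 -0.32  0.43  0.51]
t 19.07 p [545.59 -36.21  28.23] rot [-3.13 -0.    1.76] F [-4.37  1.04 16.75] Tz 0.01 w 54.8 q [-0.1   0.8   0.18  1.95 -0.32  0.43  0.51]
22 [331.36 224.46] [365.68 263.37]
24 [331.37 223.57] [365.74 262.52]
30 [331.4 220.9] [365.92 259.97]
332 365 225 262
```

View pics/n.png

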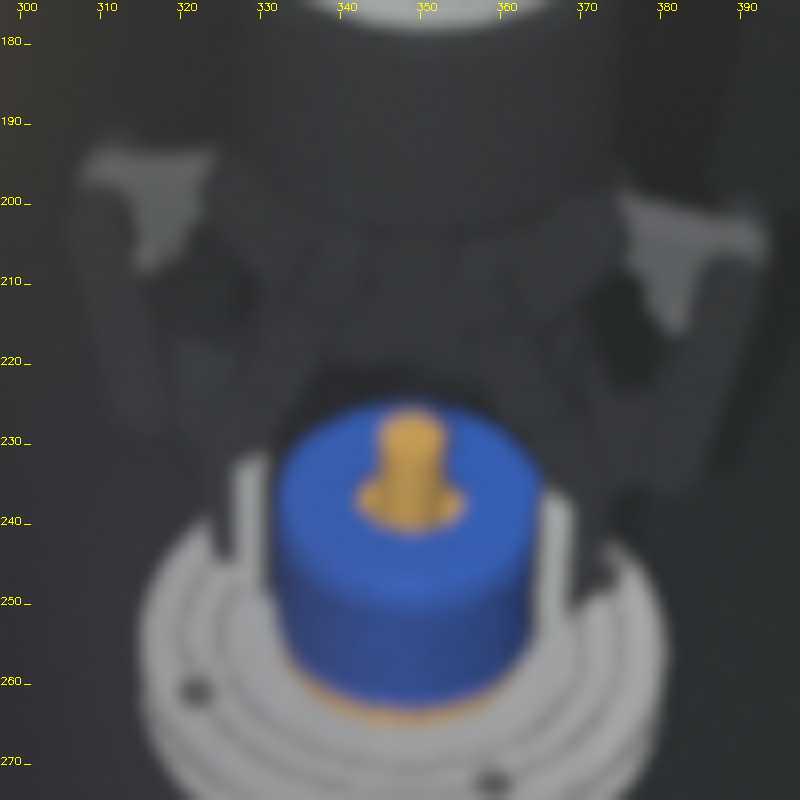

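View pics/n_top.png

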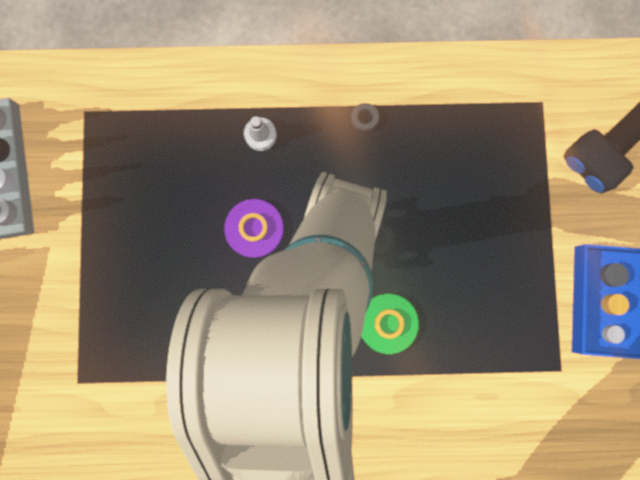

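Collar silhouette rows 225–262 match an underside of 22 mm (224.5–263.4), and the hold is steady at 16 N. The gear is hidden by the arm in the top view, so I check it in the side view and then hand in.

```bash
python3 - <<'E'
from h import *
im,d=vision.get_image("side");cv2.imwrite("pics/o.png",im)
a=cv2.imread("pics/side0.png")
for c in((448,318),(193,268),(235,202)): 
    u,v=c; A=a[v-25:v+25,u-25:u+25];B=im[v-25:v+25,u-25:u+25]; print(c,np.abs(A.astype(int)-B).mean(), cv2.phaseCorrelate(A[...,1].astype(float),B[...,1].astype(float)))
st()
E
```

```text
(448, 318) 6.8772 ((0.12446070538359777, -0.005458772183541072), 0.8453713078267067)
(193, 268) 5.641066666666666 ((0.045399078307255536, 0.0048537682892551), 1.0053357970873655)
(235, 202) 4.3064 ((0.001027983263394816, -0.00886779148258654), 1.004013069726399)
t 19.12 p [545.55 -36.24  28.25] rot [-3.13 -0.    1.76] F [-4.18  0.93 16.34] Tz 0.03 w 54.7 q [-0.1   0.8   0.18  1.95 -0.32  0.43  0.51]
```

```bash
python3 -c "
from h import *
print(ctrl.finish_job()); st()"
```

```text
the job is handed in; nothing more can be done
None
the job is handed in; nothing more can be done
```

The brass blank is seated hub up in the steel fixture's pocket, and the collar is keyed over the pins and pushed fully home. I handed the job in at about 19 s with the arm still gripping the collar and pushing it down.

- **Blank:** I gripped the hub twice, 90° apart, to centre it, then lowered it until the tool met the pocket floor at 55.8 mm (56 expected).
- **Collar:** I gripped it twice the same way and lowered it until it rested on the pins. It dropped after at most 0.3 rad of turning, and I then pushed it straight down.
- **Fully home:** From the pins it travelled 13.8 mm (14 expected). The push held steady at about 16 N, where spring less collar weight would give about 7 N, so it is against the stop. Its outline in the side view also matches an underside at 22 mm.
- **Bystanders:** The tool holder, gear and ring gauge had not moved in the side view (0.13 px shift at most). The arm hid the gear in the last top view.

**Disagreements:** The two cameras differed by a constant of about 4 mm in x and 1 mm in y. I used their mean, which the grips confirmed within about half a millimetre. The width reading was low, at about 10 mm on the 13 mm hub and 54.5 mm on the 56 mm collar. At handover there was a side force of about 4 N.

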